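# Show a bearing ball to the fixed inspection microscope from two sides

## Task

Check the loose bearing ball for wear: lift its inspection dish by the grip and, with the dish's spout pointing at the microscope, hold it still for about a second with the ball at the microscope's focus, 90 mm straight in front of the lens. Then turn the dish a quarter turn, either way round, keeping the ball at the focus all through the turn, and finish still holding it there, level and steady. Keep the ball centred in the dish, and do not touch the ball, the microscope or the parts lying about.

Things in the scene. Friction and masses are not known exactly. Their poses are not given: they have to be found in the camera images.
- dish: Loose round inspection dish of turned aluminium, about 160 g, 91 mm across, rim 20 mm high, with a steel bail standing over it in the upright plane at 45 degrees (counter-clockwise from above) to the dish's +x. Inside: shallow cone round a flat floor 12 mm across, steep wall at the edge. Its spout sticks out along +x. Origin: centre of the foot, on the bench; z up.
- dish_grip (a point): Centre of the bail's black grip, on the dish's axis 75.5 mm above the foot: a bar 40 mm long in the bail's plane, 12 mm thick, 26 mm high. Grasp it from above across the 12 mm: fingers close along the dish's 135 (or -45) degree direction, counted from its +x towards +y.
- dish_center (a point): Centre of the dish's flat inner floor, on its axis 4 mm above the foot; the ball rests here.
- dish_spout (a point): Outer end of the dish's spout, 58 mm from the axis along the dish's +x and 18 mm above the foot.
- ball_center (a point): Centre of the loose plain steel ball, 25 mm diameter, 64 g, lying in the dish; at rest 16.5 mm above the dish's foot and up to 6 mm off the axis. It rolls if the dish is tilted or moved in jerks.
- scope_stand: Fixed microscope stand: dark base 110 x 104 x 15 mm, thin post 255 mm high. Origin: centre of the underside. The pen-shaped black microscope (29 mm thick, 142 mm long) is clamped to the post in the stand's plane y = 0, at a height that varies by 45 mm; it looks along the stand's -x and 25 degrees downward, so from its focus it lies towards the stand's +x.
- scope_lens (a point): Centre of the microscope's front lens (lower end of the pen, silver nose 24 mm across), 138 to 183 mm above the bench.
- scope_focus (a point): The microscope's focus: the point in the air 90 mm straight in front of the lens along its axis, i.e. 81.6 mm from the lens along the stand's -x and 38 mm below it. The ball's centre belongs here.
- capacitor_0: Bystander: black can capacitor 18 mm across, 32 mm tall, standing upright on the bench. Origin at its foot.
- relay: Bystander: black relay, 22 x 28 x 24 mm. Origin under its centre.
- heatsink_a: Bystander: finned aluminium heat sink, 40 x 40 x 18 mm. Origin under its centre.

How it is judged:
By the outcome, as a careful person would: the job done as asked, in the order asked, and still so for the second after the job is handed in, while the arm keeps its last pose, push and grip.
It also fails if it takes over 59 s, if anything falls off the work surface, if the arm or the gripper's body presses on something with over 40 N, if the wrist force passes 120 N, or if a joint passes its speed limit or range.

## Robot

A 6-joint arm with a two-finger parallel gripper is mounted at the origin on a cart in front of the work surface, level with it; the furniture and walls round the work are solid. World frame = base frame: x ahead of the robot, y to its left, z up, the work surface at z = 0. Lengths are in m, angles in rad, forces in N, time in s.
With the tool pointing down it reaches from about 0.25 to 0.725 m from the base axis. Payload 4 kg.
Tool frame: the origin (TCP) lies on the centre line of the jaws, within the pads' length; the fingertips stand tip_reach ahead of it and the grasp point (between the pads) lies 5 mm behind it (tip_reach is the distance from the TCP to the fingertips, in m); z points along the fingers, y is the direction in which the jaws open and shut (so a half turn about z gives the same grasp; the last joint's range is limited). The gripper opens to 85 mm and grips with 20 to 120 N. Pads are 22 mm wide; open, the fingers measure 114 mm over their backs; the gripper's body (76 mm by 85 mm) begins 54 mm behind the grasp point. The pads swing forward as they close: fully open they stand 13 mm farther back than shut.
Start: joints at [1.193, 0.241, 0.005, 1.335, 0, 1.571], TCP at [0.184, 0.465, 0.245] pointing down, gripper open.
Joint ranges: [-2.72, 2.72], [-1.05, 1.87], [-1.09, 1.28], [-1.99, 2.15], [-1.42, 1.44], [-3.14, 3.14]. Speed limits (rad/s): [2.79, 2.79, 3.14, 3.14, 3.14, 3.14].

## Interface

Orientations are given as a unit quaternion [x, y, z, w].
In Python, from workcell import * gives the robot as it stands.
- The arm moves only by the tool arm_command, never from a script. Its arguments are lists of equal length, an entry for each row: "translation": the shift along the tool's x, y, z in cm, a list of three; "turn": the turn about the tool's z in rad; "hand": the closure, from 0 (fully open) to 1 (shut). In form: {"translation": [[x, y, z], ...], "turn": [turn, ...], "hand": [hand, ...]}. A call has 1 to 5 rows; each row is the pose to reach, as a shift and turn from the pose commanded when the call began, along the tool's axes at that moment; what a row does not reach only later rows make up. A row lasts 1/12 s, in which the tool goes at most 41.7 mm and 7.16 degrees, less where a joint would pass 70% of its speed; a pose out of reach is approached as far as the arm can. A call with a gripper value outside its range is refused whole. The fingers move at their own pace and stop on an object; the grip force is fixed at half the most. Time passes only in rows, so rows that repeat a pose let the fingers close. It gives the time, the measured TCP pose, the force and the opening at its end, in the units of the state.
- get_obs(): the state, without advancing time (a new reading comes with each control period).
- camera(name): name is "scene" or "top" or "wrist"; returns (picture, depth): 384x512x3 uint8, red, green, blue; 384x512 float32, m along the optical axis (not along the pixel's ray), 0 where there is no reading.
- camera_info(name): a dict with "mtx" (3x3 intrinsics, pixels), "dist_coeffs" ([k1, k2, p1, p2, k3] as OpenCV has them; the pictures are not rectified), "world_to_cam" (4x4, takes a point from world to camera coordinates). Camera axes: x right, y down, z forward; pixel columns grow to the right and rows downward; lengths in m; the calibration is good to about 2 mm. A picture is of the moment at which its call begins: read the wrist's pose just before it. camera_info takes no time and is no camera call; for the wrist camera it gives the pose at the moment of the call.
- job_done(): hands the job in, once; it reports no verdict.
Trained networks look in the newest picture that a camera, given by its name, has taken for a name from the list of things; names that differ only in an ending like _2 or _b are one class to them, and where a whole thing is asked for, a point or a joint stands for the part that bears it (a point fixed in the world has none). Each returns a list of dicts, best first, with "conf" (0 to 1); they miss things now and then, are a little off and sometimes report something else, mostly with a low value. They report only what shows in the picture. A call takes as long as a camera call.
- search_frame(camera, name): "location" ([row, column] in pixels, amid what is visible of it).
- spot_point(camera, name): "location" ([row, column] in pixels: a listed point, or the origin of a listed thing).
The state is a dict: "clock": time; "joint_pos": joint angles; "joint_vel": joint speeds; "tau": joint torques, N m; "eef_pos": TCP position; "tool_rot": TCP orientation; "ft_force": force on the tool from outside, world axes, zero at the start; "ft_torque": the same for the moment, N m; "grip_width": finger opening in m.
Only numpy, scipy, OpenCV 4.12 (cv2) and the standard library are available. Lean on these libraries where they do the work, as an engineer would, in place of code of your own. Each camera call takes 0.05 s, during which the arm holds its last target. There are 200 camera calls.

## Working session

There is one attempt and no reset: what is moved stays moved. The work goes in short steps, Python scripts to look and compute and a tool call to move; the robot and the scene stay as the last step left them, time stands still between calls to the robot, and variables do not carry over. Pictures are saved under pics/ and viewed, about 8 in all and at most 12, crops included, and the job is handed in when it is done.

Besides the shell and the picture viewer there is one more tool, called in YAML: its name, and indented under it one key for each argument. arm_command: Moves the arm, as the interface text tells. Its arguments: {"type":"object","properties":{"translation":{"type":"array","items":{"type":"array","items":{"type":"number"}}},"turn":{"type":"array","items":{"type":"number"}},"hand":{"type":"array","items":{"type":"number"}}},"required":["translation","turn","hand"]}

```bash
mkdir -p pics; cat > h.py <<'E'
from workcell import *
import numpy as np, cv2
from scipy.spatial.transform import Rotation as R
def ray(ci,rc):
    p=cv2.undistortPoints(np.array([[[rc[1],rc[0]]]],float),np.array(ci["mtx"]),np.array(ci["dist_coeffs"],float))[0,0]
    T=np.linalg.inv(np.array(ci["world_to_cam"])); d=T[:3,:3]@np.array([p[0],p[1],1]); return T[:3,3],d
def at_z(ci,rc,z):
    o,d=ray(ci,rc); return o+d*(z-o[2])/d[2]
def at_depth(ci,dep,rc):
    o,d=ray(ci,rc); r,c=int(round(rc[0])),int(round(rc[1])); w=dep[max(0,r-1):r+2,max(0,c-1):c+2]; w=w[w>0]
    return o+d*np.median(w) if len(w) else None
def proj(ci,P):
    T=np.array(ci["world_to_cam"]); 
    q,_=cv2.projectPoints(np.atleast_2d(np.array(P,float)),cv2.Rodrigues(T[:3,:3])[0],T[:3,3],np.array(ci["mtx"]),np.array(ci["dist_coeffs"],float)); return q[:,0]
E
python3 - <<'E'
from h import *
np.set_printoptions(precision=4,suppress=True)
o=get_obs(); print(o)
for cam in("scene","top"):
    im,d=camera(cam); cv2.imwrite(f"pics/{cam}0.png",im[:,:,::-1]); np.savez(f"{cam}0.npz",im=im,d=d)
    ci=camera_info(cam); print(cam,"campos",np.linalg.inv(ci["world_to_cam"])[:3,3])
    for n in("dish","dish_grip","dish_center","dish_spout","ball_center","scope_stand","scope_lens","scope_focus","capacitor_0","relay","heatsink_a"):
        for x in spot_point(cam,n)[:2]:
            print(n,round(x["conf"],2),np.round(x["location"],1),at_depth(ci,d,x["location"]))
E
```

```text
{'clock': 0.0, 'joint_pos': array([1.193 , 0.2414, 0.0037, 1.3352, 0.    , 1.5708]), 'joint_vel': array([-0.001 ,  0.0006,  0.0007,  0.0024,  0.0007, -0.0009]), 'tau': array([ -0.0002, -37.2319,  25.2408,   0.0169,   0.0001,  -0.    ]), 'eef_pos': array([0.1842, 0.4642, 0.2444]), 'tool_rot': array([ 0.1878,  0.9822, -0.001 , -0.0002]), 'ft_force': array([-0.4888,  0.3561,  0.213 ]), 'ft_torque': array([ 0.0055, -0.0516, -0.0009]), 'grip_width': 0.08487579638707478}
scene campos [-0.0468 -0.0688  0.6658]
dish 0.78 [267.5 233.9] [0.4225 0.3403 0.0127]
dish_grip 0.89 [235.6 230.9] [0.4236 0.3439 0.0883]
dish_center 0.92 [268.1 232.2] [0.4201 0.3424 0.0118]
dish_spout 0.78 [237.6 232.5] [0.4215 0.3387 0.088 ]
ball_center 0.57 [262.1 232.7] [0.423  0.3429 0.0246]
scope_stand 0.83 [197.6 274.8] [0.6291 0.3944 0.0158]
scope_lens 0.55 [156.6 285.1] [0.6109 0.3594 0.1434]
capacitor_0 0.52 [231.1 194. ] [0.4501 0.4623 0.0161]
relay 0.68 [264.9 163. ] [0.3557 0.4549 0.0055]
heatsink_a 0.52 [248.4 301.6] [0.5135 0.2549 0.0375]
top campos [0.3757 0.3859 0.9419]
dish 0.82 [238.3 260. ] [0.4232 0.3576 0.0867]
dish_grip 0.86 [237.4 266.1] [0.4248 0.3457 0.0883]
dish_center 0.66 [237.7 263. ] [0.4243 0.3517 0.0874]
dish_spout 0.84 [216.9 247.6] [0.4728 0.3815 0.016 ]
ball_center 0.59 [237.6 261. ] [0.4245 0.3556 0.0873]
scope_stand 0.92 [141.8 234.2] [0.6395 0.4109 0.0154]
scope_lens 0.75 [137.8 263.6] [0.6055 0.3521 0.1625]
scope_focus 0.51 [139.9 260.6] [0.6014 0.3578 0.1625]
scope_focus 0.26 [141.9 235.8] [0.6394 0.4074 0.015 ]
capacitor_0 0.64 [236.  263.7] [0.4276 0.3503 0.0873]
capacitor_0 0.47 [226.  204.6] [0.4522 0.4716 0.0325]
relay 0.69 [180.1 293.7] [0.5552 0.2796 0.005 ]
relay 0.63 [270.7 210.1] [0.3602 0.4596 0.0245]
heatsink_a 0.83 [182.7 296.7] [0.5484 0.2737 0.0105]
heatsink_a 0.31 [218.4 245.9] [0.4694 0.3852 0.0179]
```

```bash
python3 - <<'E'
import cv2,numpy as np
a=cv2.imread("pics/scene0.png")[60:310,120:370]; b=cv2.imread("pics/top0.png")[70:320,150:400]
cv2.imwrite("pics/v1.png",np.hstack([cv2.resize(a,(400,400),interpolation=cv2.INTER_CUBIC),cv2.resize(b,(400,400),interpolation=cv2.INTER_CUBIC)]))
E
```

```text
(no output)
```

View pics/v1.png

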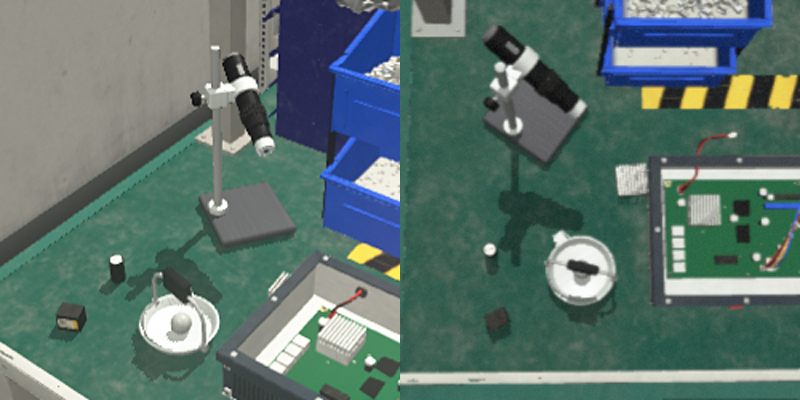

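The picture shows the microscope top-centre (scene crop, lens at ~(265,148)) pointing towards the robot and to the right, the ball in the dish under its bail (~(180,322)), capacitor and relay to the left, heatsink beside the enclosure. In the top crop the spout is at ~(558,238). Next I fit the poses from the depth data.

```bash
python3 - <<'E'
from h import *
np.set_printoptions(precision=4,suppress=True)
def cloud(cam):
    z=np.load(cam+"0.npz"); ci=camera_info(cam); d=z["d"]; rr,cc=np.nonzero(d>0)
    p=cv2.undistortPoints(np.stack([cc,rr],1).astype(float)[:,None],np.array(ci["mtx"]),np.array(ci["dist_coeffs"],float))[:,0]
    T=np.linalg.inv(ci["world_to_cam"]); D=d[rr,cc][:,None]
    return (np.c_[p*D,D])@T[:3,:3].T+T[:3,3], z["im"][rr,cc].astype(int)
for cam in("top","scene"):
    P,C=cloud(cam)
    # base
    m=(P[:,2]>.010)&(P[:,2]<.020)&(abs(P[:,0]-.64)<.1)&(abs(P[:,1]-.40)<.1)&(C.max(1)<110)&(C.max(1)-C.min(1)<25)
    print(cam,"base",m.sum(),cv2.minAreaRect((P[m,:2]*1000).astype(np.float32)))
    # pen: lens to back
    m=(P[:,2]>.135)&(P[:,2]<.33)&(abs(P[:,0]-.66)<.12)&(abs(P[:,1]-.42)<.13)
    Q=P[m]; dk=C[m].max(1)<75
    u,s,v=np.linalg.svd(Q[dk]-Q[dk].mean(0),full_matrices=False); a=v[0]*np.sign(v[0][0])
    print("pen",dk.sum(),Q[dk].mean(0),a,"yaw",np.degrees(np.arctan2(a[1],a[0])),"elev",np.degrees(np.arcsin(a[2])))
    t=(Q-Q[dk].mean(0))@a; o=np.argsort(t)[:12]; print("tip",Q[o].mean(0),t.min(),t.max(), Q[o][:5])
    m=(P[:,2]>.02)&(P[:,1]<.29)&(P[:,1]>.15)&(P[:,0]>.35)&(P[:,0]<.75)
    print("box max z",np.percentile(P[m,2],[50,90,99,100]), "edge y",np.percentile(P[m&(P[:,2]>.05),1],[99]))
    # dish rim
    m=(P[:,2]>.014)&(P[:,2]<.024)&(np.hypot(P[:,0]-.424,P[:,1]-.346)<.075)
    (c,r)=cv2.minEnclosingCircle((P[m,:2]*1000).astype(np.float32)); print("rim",m.sum(),c,r)
    m=(P[:,2]>.075)&(P[:,2]<.1)&(np.hypot(P[:,0]-.424,P[:,1]-.346)<.05); print("grip",m.sum(),P[m].mean(0),cv2.minAreaRect((P[m,:2]*1000).astype(np.float32)))
    u,s,v=np.linalg.svd(P[m,:2]-P[m,:2].mean(0),full_matrices=False); print("bail deg",np.degrees(np.arctan2(v[0][1],v[0][0]))%180)
ci=camera_info("top")
for rc in([216.9,247.6],): print("spout",at_z(ci,rc,.018))
o=get_obs(); Rw=np.array(camera_info("wrist")["world_to_cam"]); print("wrist cam",np.linalg.inv(Rw)); print(R.from_quat(o["tool_rot"]).as_matrix())
E
```

```text
top base 1327 ((626.7904663085938, 395.039794921875), (140.3894805908203, 171.2922821044922), 7.09269380569458)
pen 1028 [0.6506 0.4115 0.1957] [0.5841 0.7303 0.3541] yaw 51.346389736366085 elev 20.740426332413993
tip [0.6083 0.35   0.1609] -0.08328752260066795 0.2215779271398534 [[0.5982 0.3569 0.1595]
 [0.6028 0.3515 0.1638]
 [0.5963 0.3624 0.1523]
 [0.6001 0.3569 0.1595]
 [0.6045 0.3515 0.1644]]
box max z [0.1611 0.2389 0.2513 0.2601] edge y [0.288]
rim 462 (432.2007751464844, 353.56268310546875) 52.112876892089844
grip 128 [0.4261 0.3509 0.0874] ((427.23321533203125, 355.5609436035156), (49.019004821777344, 12.254324913024902), 77.84869384765625)
bail deg 76.61226691152092
scene base 231 ((628.0943603515625, 386.74322509765625), (92.47034454345703, 171.08038330078125), 21.843090057373047)
pen 691 [0.6371 0.4013 0.1881] [0.0459 0.9165 0.3974] yaw 87.13033878487552 elev 23.414194803503676
tip [0.6854 0.2924 0.1641] -0.10909386915381446 0.19835003825771494 [[0.6856 0.2908 0.1629]
 [0.6883 0.2938 0.156 ]
 [0.6865 0.2931 0.1593]
 [0.6864 0.2914 0.1645]
 [0.6845 0.2923 0.1629]]
box max z [0.0709 0.2274 0.245  0.2617] edge y [0.2873]
rim 474 (430.0872802734375, 348.28900146484375) 48.30862045288086
grip 190 [0.4247 0.3466 0.0845] ((426.7846374511719, 349.28948974609375), (41.73417663574219, 13.259692192077637), 79.80506896972656)
bail deg 79.35884796210041
spout [0.4726 0.3816 0.018 ]
wrist cam [[ 0.3692  0.8892  0.2703  0.115 ]
 [ 0.9293 -0.353  -0.1084  0.4924]
 [-0.001   0.2912 -0.9567  0.3747]
 [ 0.      0.      0.      1.    ]]
[[-0.9295  0.3688 -0.    ]
 [ 0.3688  0.9295 -0.    ]
 [ 0.     -0.     -1.    ]]
```

arm_command:
  translation:
    - [-4,0.6,-2]
    - [-8,1.2,-4]
    - [-12,1.8,-6]
    - [-16,2.4,-8]
    - [-20,3,-9]
  turn: [0,0,0,0,0]
  hand: [0,0,0,0,0]

```text
clock: 1.62
eef_pos: [0.3702, 0.4216, 0.3336]
tool_rot: [0.187, 0.982, 0.001, 0.001]
ft_force: [1.1, 1.4, 0.3]
grip_width: 0.0851
```

arm_command:
  translation:
    - [-3,0.5,-1]
    - [-6,1,-2]
    - [-9,1.5,-3]
    - [-12,1.8,-3.5]
    - [-12,1.8,-3.5]
  turn: [0,0,0,0,0]
  hand: [0,0,0,0,0]

```text
clock: 2.03
eef_pos: [0.4921, 0.3922, 0.3656]
tool_rot: [0.191, 0.982, -0.0, 0.001]
ft_force: [-0.2, -0.0, 0.2]
grip_width: 0.0851
```

```bash
python3 - <<'E'
from h import *
np.set_printoptions(precision=4,suppress=True)
o=get_obs(); print(o["clock"],o["eef_pos"],np.abs(o["joint_vel"]).max())
ci=camera_info("wrist"); im,d=camera("wrist"); cv2.imwrite("pics/w1.png",im[:,:,::-1]); np.savez("w1.npz",im=im,d=d,T=ci["world_to_cam"])
print(ci["mtx"])
for n in("scope_lens","scope_focus","scope_stand","dish_grip","dish_spout","ball_center","heatsink_a"):
    for x in spot_point("wrist",n)[:1]: print(n,round(x["conf"],2),np.round(x["location"],1),at_depth(ci,d,x["location"]))
E
```

```text
2.0333 [0.4921 0.3922 0.3656] 0.09259071944343207
[[334.0265   0.     251.6907]
 [  0.     334.0265 192.3359]
 [  0.       0.       1.    ]]
scope_lens 0.98 [265.1 258.9] [0.5988 0.3575 0.1629]
scope_stand 0.97 [227.9 295. ] [0.6374 0.4056 0.0162]
dish_grip 0.77 [116.5 199.8] [0.4271 0.3514 0.0889]
dish_spout 0.65 [138.5 236.2] [0.4755 0.3747 0.0183]
ball_center 0.65 [114.  206.8] [0.4276 0.3603 0.0891]
heatsink_a 0.74 [203.5 203.4] [0.548  0.2901 0.0151]
```

View pics/w1.png

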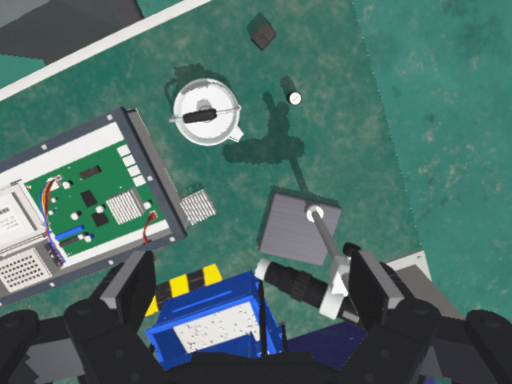

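The wrist view clearly shows the scope lens at (row 268, col 260), the base (~227,300), the dish (~112,206, spout at 135,237). I fit the stand from the base outline and the pen.

```bash
python3 - <<'E'
from h import *
from scipy.optimize import least_squares
np.set_printoptions(precision=4,suppress=True)
z=np.load("w1.npz"); im=z["im"].astype(int); d=z["d"]; ci=dict(camera_info("wrist")); ci["world_to_cam"]=z["T"]
rr,cc=np.nonzero(d>0)
p=cv2.undistortPoints(np.stack([cc,rr],1).astype(float)[:,None],np.array(ci["mtx"]),np.array(ci["dist_coeffs"],float))[:,0]
T=np.linalg.inv(z["T"]); D=d[rr,cc][:,None]; P=np.c_[p*D,D]@T[:3,:3].T+T[:3,3]; C=im[rr,cc]
reg=(rr>180)&(rr<275)&(cc>245)&(cc<350)
m=reg&(P[:,2]>.0105)&(P[:,2]<.0195)
print("base z",np.median(P[m,2]))
msk=np.zeros(d.shape,np.uint8); msk[rr[m],cc[m]]=1; msk=cv2.morphologyEx(msk,cv2.MORPH_OPEN,np.ones((3,3)))
k=msk[rr,cc]>0
rect=cv2.minAreaRect((P[k,:2]*1000).astype(np.float32)); print("base",k.sum(),rect); print(cv2.boxPoints(rect))
# pen: cylinder fit, points near the segment
m=(P[:,2]>.13)&(P[:,2]<.27)&(rr>250)&(rr<305)&(cc>255)&(cc<328)
Q=P[m]; print("pen pts",len(Q))
def res(v):
    a=np.array([np.cos(v[2])*np.cos(v[3]),np.sin(v[2])*np.cos(v[3]),np.sin(v[3])]); c=np.array([.63,v[0],v[1]])
    return np.linalg.norm(np.cross(Q-c,a),axis=1)-.0140
s=least_squares(res,[.39,.18,np.radians(50),np.radians(25)],loss="soft_l1",f_scale=.002); v=s.x
print("pen yaw",np.degrees(v[2]),"el",np.degrees(v[3]),"res",np.median(abs(res(v))))
a=np.array([np.cos(v[2])*np.cos(v[3]),np.sin(v[2])*np.cos(v[3]),np.sin(v[3])]); c=np.array([.63,v[0],v[1]])
t=(Q-c)@a; t0=np.percentile(t,1); lens=c+a*t0; print("lens",lens,"min",t.min(),t0,"focus",lens-.09*a)
bc=np.array(rect[0])/1000; n=np.array([-np.sin(v[2]),np.cos(v[2])]); print("lateral offset pen axis from base centre",(lens[:2]-bc)@n)
# bystanders/box height
m=(rr>105)&(rr<250)&(cc>100)&(cc<190)&(P[:,1]<.29); print("box z",np.percentile(P[m,2],[90,99]))
m=(rr>260)&(rr<330)&(cc>150)&(cc<255)&(P[:,2]>.05)&(P[:,0]>.6); print("bin",np.percentile(P[m],[1,50,99],axis=0))
# dish
m=(rr>70)&(rr<150)&(cc>165)&(cc<250)&(P[:,2]>.075)&(P[:,2]<.095); print("grip",m.sum(),cv2.minAreaRect((P[m,:2]*1000).astype(np.float32)),P[m].mean(0))
E
```

```text
base z 0.015434972142523512
base 3809 ((644.6022338867188, 410.2736511230469), (110.49055480957031, 103.65283966064453), 54.10618209838867)
[[570.2279 395.9042]
 [654.1976 335.1342]
 [718.9766 424.6431]
 [635.0068 485.4131]]
pen pts 1854
pen yaw 56.906947054554614 el 27.71251549420116 res 0.0008077611774799853
lens [0.6087 0.3563 0.1524] min -0.046052405232206266 -0.0440426728368226 focus [0.5652 0.2895 0.1106]
lateral offset pen axis from base centre 0.0005850121858753626
box z [0.0717 0.0732]
bin [[0.6725 0.1622 0.0501]
 [0.6811 0.2488 0.0606]
 [0.7543 0.3154 0.0953]]
grip 370 ((426.08587646484375, 351.19952392578125), (50.40870666503906, 13.157358169555664), 78.06797790527344) [0.4259 0.3506 0.088 ]
```

```bash
python3 - <<'E'
from h import *
from scipy.optimize import least_squares
np.set_printoptions(precision=4,suppress=True)
z=np.load("w1.npz"); d=z["d"]; ci=dict(camera_info("wrist")); ci["world_to_cam"]=z["T"]
rr,cc=np.nonzero(d>0)
p=cv2.undistortPoints(np.stack([cc,rr],1).astype(float)[:,None],np.array(ci["mtx"]),np.array(ci["dist_coeffs"],float))[:,0]
T=np.linalg.inv(z["T"]); D=d[rr,cc][:,None]; P=np.c_[p*D,D]@T[:3,:3].T+T[:3,3]
bc=np.array([.6446,.4103]); 
for yaw in (54.1,55.0):
    y=np.radians(yaw); e=np.radians(25); a=np.array([np.cos(y)*np.cos(e),np.sin(y)*np.cos(e),np.sin(e)]); n=np.array([-np.sin(y),np.cos(y),0])
    b=np.cross(n,a); b*=np.sign(b[2])
    m=(P[:,2]>.13)&(P[:,2]<.27)&(rr>250)&(rr<305)&(cc>255)&(cc<328); Q=P[m]-np.r_[bc,0]
    U=np.c_[Q@n,Q@b,Q@a]
    for lo,hi,r in((.0,.008,.012),(.015,.07,.0145)):
        t0=np.percentile(U[:,2],1); k=(U[:,2]>t0+lo)&(U[:,2]<t0+hi)
        s=least_squares(lambda v:np.hypot(U[k,0]-v[0],U[k,1]-v[1])-r,[0,.1],loss="soft_l1",f_scale=.001)
        L=np.r_[bc,0]+n*s.x[0]+b*s.x[1]+a*t0
        print(yaw,"n,b",s.x,"med",np.median(abs(s.fun)),"lens",L,"focus",L-.09*a)
    for cam,rc,c in(("wrist",(265.1,258.9),ci),("top",(137.8,263.6),camera_info("top")),("scene",(156.6,285.1),camera_info("scene"))):
        o,dd=ray(c,rc); l=((np.r_[bc,0]-o)@n)/(dd@n); X=o+l*dd; print("  ray",cam,X,"proj of fitted lens",proj(c,L))
E
```

```text
54.1 n,b [-0.0015  0.1673] med 0.00036819771009568084 lens [0.607  0.3559 0.1538] focus [0.5592 0.2898 0.1157]
54.1 n,b [-0.0007  0.1673] med 0.0008520763452826863 lens [0.6064 0.3563 0.1538] focus [0.5586 0.2902 0.1157]
  ray wrist [0.6048 0.3554 0.1515] proj of fitted lens [[260.1705 266.9253]]
  ray top [0.6028 0.3525 0.1717] proj of fitted lens [[261.21   138.6527]]
  ray scene [0.6049 0.3555 0.1481] proj of fitted lens [[285.2505 153.6253]]
55.0 n,b [-0.0005  0.1673] med 0.0003700629231801929 lens [0.6071 0.3559 0.1538] focus [0.5603 0.289  0.1158]
55.0 n,b [-0.0004  0.1673] med 0.0008464289089370374 lens [0.607  0.3559 0.1538] focus [0.5602 0.2891 0.1158]
  ray wrist [0.6059 0.355  0.1495] proj of fitted lens [[260.0445 267.4986]]
  ray top [0.604  0.3524 0.1674] proj of fitted lens [[261.4206 138.3315]]
  ray scene [0.6073 0.3571 0.1462] proj of fitted lens [[285.6113 153.5302]]
```

arm_command:
  translation:
    - [1,-1.3,3]
    - [2,-2.6,6]
    - [3,-3.9,9]
    - [4,-5.2,12]
    - [4.7,-6.4,15.5]
  turn: [0.12,0.24,0.36,0.48,0.6]
  hand: [0,0,0,0,0]

```text
clock: 2.85
eef_pos: [0.4181, 0.3522, 0.2115]
tool_rot: [0.472, 0.882, 0.001, 0.0]
ft_force: [0.8, 0.7, 0.2]
grip_width: 0.0856
```

arm_command:
  translation:
    - [0,0,0]
    - [0,0,0]
    - [0,0,0]
    - [0,0,0]
    - [0,0,0]
  turn: [0.12,0.24,0.36,0.48,0.6]
  hand: [0,0,0,0,0]

```text
clock: 3.27
eef_pos: [0.4187, 0.3524, 0.2117]
tool_rot: [0.711, 0.703, 0.0, 0.0]
ft_force: [0.5, 0.4, 0.4]
grip_width: 0.0856
```

arm_command:
  translation:
    - [0,0,0]
    - [0,0,0]
    - [0,0,0]
    - [0,0,0]
  turn: [0.12,0.18,0.18,0.18]
  hand: [0,0,0,0]

```text
clock: 3.6
eef_pos: [0.4191, 0.3524, 0.2117]
tool_rot: [0.769, 0.639, 0.0, 0.0]
ft_force: [-0.7, -0.1, 0.8]
grip_width: 0.0858
```

```bash
cat > look.py <<'E'
from h import *
import sys
np.set_printoptions(precision=4,suppress=True)
o=get_obs(); M=R.from_quat(o["tool_rot"]).as_matrix(); print(o["clock"],"tcp",o["eef_pos"],"tool y deg",np.degrees(np.arctan2(M[1,1],M[0,1])),"tilt",M[:,2],"q",o["joint_pos"])
n=sys.argv[1]
ci=camera_info("wrist"); im,d=camera("wrist"); cv2.imwrite(f"pics/{n}.png",im[:,:,::-1]); np.savez(n+".npz",im=im,d=d,T=ci["world_to_cam"])
for nm in sys.argv[2:]:
    for x in spot_point("wrist",nm)[:1]: print(nm,round(x["conf"],2),np.round(x["location"],1),at_depth(ci,d,x["location"]))
rr,cc=np.nonzero(d>0)
p=cv2.undistortPoints(np.stack([cc,rr],1).astype(float)[:,None],np.array(ci["mtx"]),np.array(ci["dist_coeffs"],float))[:,0]
T=np.linalg.inv(ci["world_to_cam"]); D=d[rr,cc][:,None]; P=np.c_[p*D,D]@T[:3,:3].T+T[:3,3]; C=im[rr,cc]
np.savez("cloud.npz",P=P,C=C,rr=rr,cc=cc)
E
python3 look.py w2 dish_grip dish_spout ball_center dish_center dish
python3 - <<'E'
import numpy as np,cv2
z=np.load("cloud.npz"); P,C=z["P"],z["C"].astype(int)
near=np.hypot(P[:,0]-.426,P[:,1]-.35)
m=(P[:,2]>.085)&(P[:,2]<.093)&(near<.05)&(C.max(1)<90); print("grip top",m.sum(),cv2.minAreaRect((P[m,:2]*1000).astype(np.float32)),P[m].mean(0))
v=np.linalg.svd(P[m,:2]-P[m,:2].mean(0),full_matrices=False)[2]; print("bail",np.degrees(np.arctan2(v[0][1],v[0][0]))%180)
m=(P[:,2]>.017)&(P[:,2]<.0225)&(near<.075)
Q=P[m,:2]; c=np.array([.426,.35])
from scipy.optimize import least_squares
s=least_squares(lambda v:np.hypot(*(Q-v[:2]).T)-v[2],[.426,.35,.044],loss="soft_l1",f_scale=.001); print("rim",m.sum(),s.x)
E
```

```text
3.6 tcp [0.4191 0.3524 0.2117] tool y deg -10.558105181905356 tilt [ 0.0004  0.0003 -1.    ] q [ 0.6992  0.3502  0.0675  1.2877 -0.      2.4542]
dish_grip 0.91 [185.9 263.4] [0.4282 0.3537 0.09  ]
dish_spout 0.56 [131.9 306.1] [0.4766 0.3786 0.0176]
ball_center 0.42 [170.4 259.4] [0.4273 0.3664 0.0893]
dish_center 0.55 [169.2 259.5] [0.4275 0.3673 0.0895]
dish 0.81 [166.4 256.7] [0.4257 0.3688 0.0848]
grip top 678 ((426.3827209472656, 350.48223876953125), (39.17113494873047, 11.786576271057129), 77.15342712402344) [0.42655141 0.35163157 0.08897154]
bail 76.99470914291359
rim 1728 [0.4269621  0.35066993 0.04295944]
```

View pics/w2.png

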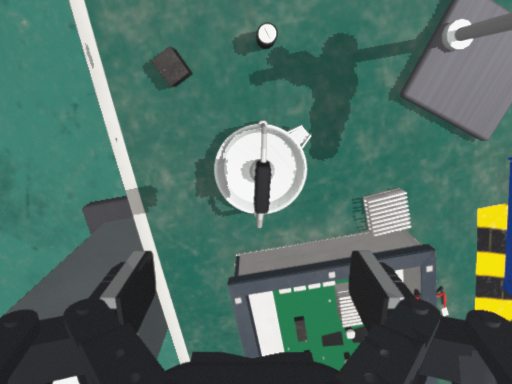

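The wrist view shows the dish (~168,260) with the black grip at (row 187, col 263) in free space, well away from the enclosure; the jaws need a small turn of 0.04 rad.

arm_command:
  translation:
    - [0,0.75,3]
    - [0,0.75,6]
    - [0,0.75,8.5]
    - [0,0.75,10.5]
    - [0,0.75,11.5]
  turn: [0.042,0.042,0.042,0.042,0.042]
  hand: [0,0,0,0,0]

```text
clock: 4.32
eef_pos: [0.4255, 0.3494, 0.0933]
tool_rot: [0.783, 0.622, -0.002, 0.0]
ft_force: [0.0, 0.7, -0.0]
grip_width: 0.0857
```

arm_command:
  translation:
    - [0,0,0.8]
    - [0,0,1.6]
    - [0,0,2.3]
    - [0,0,2.6]
    - [0,0,2.6]
  turn: [0,0,0,0,0]
  hand: [0,0,0,0,0]

```text
clock: 4.73
eef_pos: [0.427, 0.3508, 0.0702]
tool_rot: [0.783, 0.622, -0.0, -0.0]
ft_force: [0.4, -0.0, -0.5]
grip_width: 0.0856
```

```bash
python3 look.py w3 dish_grip
python3 - <<'E'
import numpy as np,cv2
z=np.load("cloud.npz"); P,C=z["P"],z["C"].astype(int)
near=np.hypot(P[:,0]-.426,P[:,1]-.35)
m=(P[:,2]>.083)&(P[:,2]<.093)&(near<.03)&(C.max(1)<90); print("grip top",m.sum(),cv2.minAreaRect((P[m,:2]*1000).astype(np.float32)),P[m].mean(0))
E
```

```text
4.7333 tcp [0.427  0.3508 0.0702] tool y deg -13.114652152956674 tilt [-0.0001 -0.     -1.    ] q [ 0.6877  0.4785 -0.131   0.9614  0.      2.4874]
dish_grip 0.56 [278.2 251.6] [0.4283 0.3577 0.0894]
grip top 2838 ((426.89776611328125, 350.3277587890625), (40.609073638916016, 13.106666564941406), 76.00665283203125) [0.42735363 0.35266124 0.08867858]
```

View pics/w3.png

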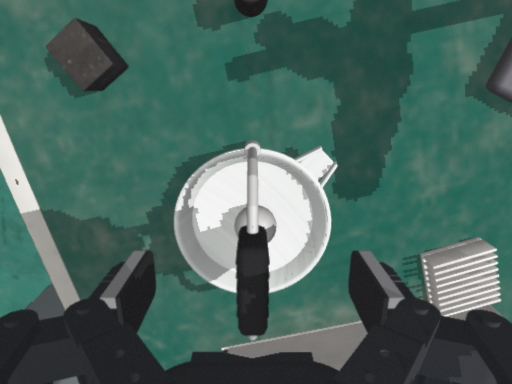

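The grip sits centred between the jaws (col ~253, jaws at 140 and 365) and aligned; the ball is visible under the bail at (225,257). Closing.

arm_command:
  translation:
    - [0,0,0]
    - [0,0,0]
    - [0,0,0]
    - [0,0,0]
    - [0,0,0]
  turn: [0,0,0,0,0]
  hand: [0.3,0.5,0.65,0.75,0.8]

```text
clock: 5.25
eef_pos: [0.4271, 0.3508, 0.0706]
tool_rot: [0.783, 0.622, 0.0, 0.0]
ft_force: [0.3, -0.5, 0.2]
grip_width: 0.0253
```

arm_command:
  translation:
    - [0,0,0]
    - [0,0,0]
    - [0,0,0]
    - [0,0,0]
    - [0,0,0]
  turn: [0,0,0,0,0]
  hand: [0.83,0.86,0.9,1,1]

```text
clock: 5.67
eef_pos: [0.4272, 0.3507, 0.0705]
tool_rot: [0.783, 0.622, 0.0, 0.0]
ft_force: [0.8, -0.2, 1.8]
grip_width: 0.0112
```

arm_command:
  translation:
    - [0,0,0]
    - [0,0,0]
    - [0,0,0]
    - [0,0,0]
    - [0,0,0]
  turn: [0,0,0,0,0]
  hand: [1,1,1,1,1]

```text
clock: 6.08
eef_pos: [0.4272, 0.3507, 0.0705]
tool_rot: [0.783, 0.622, 0.0, 0.0]
ft_force: [0.6, -0.7, 3.5]
grip_width: 0.011
```

arm_command:
  translation:
    - [0,0,-0.1]
    - [0,0,-0.3]
    - [0,0,-0.7]
    - [0,0,-1.2]
    - [0,0,-1.8]
  turn: [0,0,0,0,0]
  hand: [1,1,1,1,1]

```text
clock: 6.5
eef_pos: [0.4266, 0.3505, 0.0884]
tool_rot: [0.783, 0.622, -0.001, -0.0]
ft_force: [-0.5, -0.5, -1.8]
grip_width: 0.0109
```

arm_command:
  translation:
    - [0,0,-0.7]
    - [0,0,-1.5]
    - [0,0,-2.3]
    - [0,0,-3.1]
    - [0,0,-3.9]
  turn: [0,0,0,0,0]
  hand: [1,1,1,1,1]

```text
clock: 6.92
eef_pos: [0.4271, 0.3508, 0.1285]
tool_rot: [0.783, 0.622, 0.0, -0.0]
ft_force: [0.7, -0.4, -2.5]
grip_width: 0.0111
```

arm_command:
  translation:
    - [0,0,-0.8]
    - [0,0,-1.6]
    - [0,0,-2.4]
    - [0,0,-3.2]
    - [0,0,-3.7]
  turn: [0,0,0,0,0]
  hand: [1,1,1,1,1]

```text
clock: 7.33
eef_pos: [0.4273, 0.351, 0.1657]
tool_rot: [0.783, 0.622, 0.001, -0.0]
ft_force: [-0.9, 0.2, -2.2]
grip_width: 0.0106
```

arm_command:
  translation:
    - [0,0,-0.3]
    - [0,0,-0.4]
    - [0,0,-0.4]
  turn: [0,0,0]
  hand: [1,1,1]

```text
clock: 7.58
eef_pos: [0.427, 0.3507, 0.1685]
tool_rot: [0.783, 0.622, 0.0, 0.0]
ft_force: [-1.1, -0.5, -2.4]
grip_width: 0.0108
```

```bash
python3 look.py w4 dish_spout ball_center dish_center dish_grip; python3 -c "
from h import *
print(get_obs()['ft_force'],get_obs()['ft_torque'])"
```

```text
7.5833 tcp [0.427  0.3507 0.1685] tool y deg -13.121594116627977 tilt [ 0.0001  0.0001 -1.    ] q [ 0.6876  0.3871  0.0061  1.1896 -0.      2.4874]
dish_spout 0.71 [158.3 323.8] [0.4743 0.3794 0.116 ]
ball_center 0.77 [224.3 252.5] [0.4322 0.3729 0.1726]
dish_center 0.59 [216.9 252.4] [0.4328 0.3757 0.1717]
dish_grip 0.92 [278.8 251.8] [0.4284 0.3574 0.1876]
[ 0.53198365  0.36662238 -1.64141114] [-0.0144117   0.02601467 -0.0227868 ]
```

View pics/w4.png

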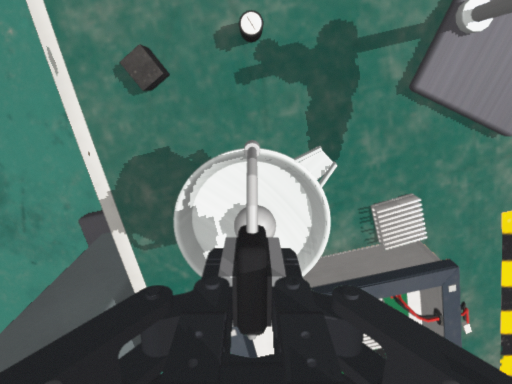

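The dish hangs level in the grip (spout at 158,323 measured at z = 0.116, as it should be), with the ball under the bail at (222,255). Now a smooth transit to the focus.

arm_command:
  translation:
    - [0,0,0]
    - [0,0.06,0]
    - [-0.04,0.2,0]
    - [-0.1,0.45,0]
    - [-0.17,0.82,0]
  turn: [0,0,0,0,0]
  hand: [1,1,1,1,1]

```text
clock: 8.25
eef_pos: [0.4347, 0.3471, 0.1684]
tool_rot: [0.783, 0.622, -0.0, -0.0]
ft_force: [0.0, -0.1, -1.8]
grip_width: 0.0113
```

arm_command:
  translation:
    - [-0.1,0.5,0]
    - [-0.24,1.14,0]
    - [-0.4,1.89,0]
    - [-0.57,2.73,0]
    - [-0.78,3.69,0]
  turn: [0,0,0,0,0]
  hand: [1,1,1,1,1]

```text
clock: 8.67
eef_pos: [0.4696, 0.3308, 0.1683]
tool_rot: [0.783, 0.622, 0.0, 0.0]
ft_force: [-0.5, -0.1, -1.7]
grip_width: 0.0112
```

arm_command:
  translation:
    - [-0.21,1.01,0]
    - [-0.43,2.06,0]
    - [-0.66,3.13,0]
    - [-0.88,4.18,0]
    - [-1.09,5.19,0]
  turn: [0,0,0,0,0]
  hand: [1,1,1,1,1]

```text
clock: 9.08
eef_pos: [0.518, 0.3082, 0.1683]
tool_rot: [0.783, 0.622, 0.0, 0.0]
ft_force: [-0.5, 0.4, -2.5]
grip_width: 0.0111
```

arm_command:
  translation:
    - [-0.2,0.96,0]
    - [-0.38,1.8,0]
    - [-0.54,2.55,0]
    - [-0.67,3.19,0]
    - [-0.78,3.69,0]
  turn: [0,0,0,0,0]
  hand: [1,1,1,1,1]

```text
clock: 9.5
eef_pos: [0.5517, 0.2925, 0.1682]
tool_rot: [0.783, 0.622, -0.0, -0.0]
ft_force: [0.2, -0.0, -1.2]
grip_width: 0.0112
```

arm_command:
  translation:
    - [-0.08,0.37,0]
    - [-0.13,0.62,0]
    - [-0.16,0.76,0]
    - [-0.17,0.81,0]
    - [-0.17,0.82,0]
  turn: [0,0,0,0,0]
  hand: [1,1,1,1,1]

```text
clock: 9.92
eef_pos: [0.5585, 0.2895, 0.1684]
tool_rot: [0.783, 0.622, -0.0, -0.0]
ft_force: [0.6, -0.2, -1.9]
grip_width: 0.0112
```

arm_command:
  translation:
    - [0,0,0]
    - [0,0,0]
    - [0,0,0]
    - [0,0,0]
    - [0,0,0]
  turn: [-0.02,-0.06,-0.12,-0.19,-0.26]
  hand: [1,1,1,1,1]

```text
clock: 10.33
eef_pos: [0.5583, 0.2896, 0.1684]
tool_rot: [0.694, 0.72, 0.0, -0.0]
ft_force: [0.0, 0.3, -1.7]
grip_width: 0.0116
```

arm_command:
  translation:
    - [0,0,0]
    - [0,0,0]
    - [0,0,0]
    - [0,0,0]
    - [0,0,0]
  turn: [-0.06,-0.1,-0.12,-0.135,-0.135]
  hand: [1,1,1,1,1]

```text
clock: 10.75
eef_pos: [0.5585, 0.2894, 0.1684]
tool_rot: [0.646, 0.763, -0.0, -0.0]
ft_force: [-0.3, 0.8, -2.0]
grip_width: 0.0108
```

```bash
python3 look.py w5 dish_spout ball_center scope_lens dish_grip; python3 - <<'E'
from h import *
np.set_printoptions(precision=4,suppress=True)
a=[]
ci=camera_info("wrist"); o=get_obs(); b=np.r_[o["eef_pos"][:2],o["eef_pos"][2]-.054]
im=cv2.imread("pics/w5.png"); print("axis ball proj",proj(ci,b),proj(ci,[.6065,.3559,.1535]))
c=im[130:330,140:380]; tiles=[cv2.resize(c,(480,400),interpolation=cv2.INTER_CUBIC)]
s,d=camera("scene"); s=s[:,:,::-1]; cs=camera_info("scene"); q=proj(cs,b)[0]; print("scene axis ball",q, "lens",proj(cs,[.6065,.3559,.1535]))
for x in spot_point("scene","ball_center")[:2]: print(x)
np.savez("s5.npz",s=s,d=d)
x,y=int(q[0]),int(q[1]); c=s[y-60:y+40,x-40:x+40]; tiles.append(cv2.resize(c,(320,400),interpolation=cv2.INTER_CUBIC))
cv2.imwrite("pics/v5.png",np.hstack(tiles)); print("scene crop origin",x-40,y-60)
E
```

```text
10.75 tcp [0.5585 0.2894 0.1684] tool y deg 9.54431883466003 tilt [-0. -0. -1.] q [ 0.4782  0.5362  0.243   1.2776 -0.      1.8824]
dish_spout 0.85 [157.6 326.6] [0.5925 0.3349 0.1161]
ball_center 0.8 [225.6 253.9] [0.5554 0.3114 0.1723]
scope_lens 0.65 [135.9 384.8] [0.6014 0.3549 0.164 ]
dish_grip 0.58 [277.3 251. ] [0.5568 0.2966 0.1871]
axis ball proj [[252.2792 222.4038]] [[387.308  132.1495]]
scene axis ball [300.7726 195.6803] lens [[285.454  153.7813]]
{'location': [196.9, 302.3], 'conf': 0.49}
scene crop origin 260 135
```

View pics/v5.png

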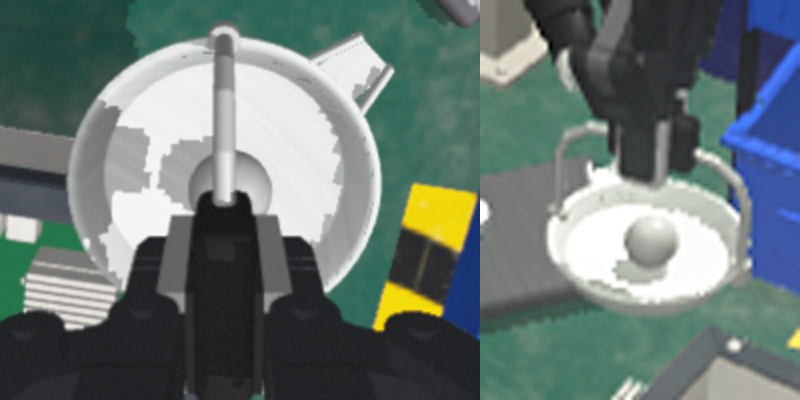

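The spout points at the scope; in the scene crop the ball sits near the dish centre at (652,242), rim centre ~ (648,240). I measure the ball by sphere fit.

```bash
cat > ball.py <<'E'
from h import *
from scipy.optimize import least_squares
np.set_printoptions(precision=4,suppress=True)
o=get_obs(); b=np.r_[o["eef_pos"][:2],o["eef_pos"][2]-.054]; print("axis ball",b,"clock",o["clock"])
def fit(cam):
    ci=camera_info(cam); im,d=camera(cam); rr,cc=np.nonzero(d>0)
    p=cv2.undistortPoints(np.stack([cc,rr],1).astype(float)[:,None],np.array(ci["mtx"]),np.array(ci["dist_coeffs"],float))[:,0]
    T=np.linalg.inv(ci["world_to_cam"]); D=d[rr,cc][:,None]; P=np.c_[p*D,D]@T[:3,:3].T+T[:3,3]
    h=np.hypot(*(P[:,:2]-b[:2]).T)
    m=(h<.022)&(P[:,2]>b[2]-.004)&(P[:,2]<b[2]+.0135); Q=P[m]
    s=least_squares(lambda v:np.linalg.norm(Q-v,axis=1)-.0125,b,loss="soft_l1",f_scale=.0007)
    print(cam,"ball",m.sum(),s.x,"off",(s.x-b)*1000,"med res",np.median(abs(s.fun)))
    m=(abs(P[:,2]-(b[2]+.0035))<.0025)&(h<.055)&(h>.03); Q2=P[m,:2]
    s=least_squares(lambda v:np.hypot(*(Q2-v[:2]).T)-v[2],[b[0],b[1],.044],loss="soft_l1",f_scale=.001); print("  rim",m.sum(),s.x)
    m=(P[:,2]>b[2]-.003)&(P[:,2]<b[2]+.006)&(h>.05)&(h<.062)
    if m.sum()>5: c=P[m].mean(0)-b; print("  spout",m.sum(),np.degrees(np.arctan2(c[1],c[0])))
    m=(h<.058)&(h>.036)&(P[:,2]>b[2]+.002)&(P[:,2]<b[2]+.005)
fit("wrist");fit("scene");fit("top")
E
python3 ball.py
```

```text
axis ball [0.5586 0.2893 0.1143] clock 11.1
wrist ball 597 [0.5602 0.2877 0.1149] off [ 1.5469 -1.6183  0.6078] med res 0.000233994950491076
  rim 3497 [0.5584 0.2896 0.0431]
  spout 433 54.19364948149091
scene ball 138 [0.5613 0.2877 0.1142] off [ 2.6369 -1.6357 -0.175 ] med res 0.0007181972380746289
  rim 249 [0.5586 0.2876 0.0436]
  spout 25 51.746497427179904
top ball 26 [0.5602 0.2883 0.1147] off [ 1.5118 -1.0333  0.3721] med res 0.0004552876130499168
  rim 168 [0.5586 0.2897 0.0437]
  spout 38 55.042943383122356
```

arm_command:
  translation:
    - [0.02,-0.02,0]
    - [0.06,-0.05,0]
    - [0.11,-0.09,0]
    - [0.15,-0.12,0]
    - [0.17,-0.13,0]
  turn: [0,0,0,0,0]
  hand: [1,1,1,1,1]

```text
clock: 11.67
eef_pos: [0.557, 0.2909, 0.1684]
tool_rot: [0.646, 0.763, 0.0, -0.0]
ft_force: [0.5, 0.1, -2.3]
grip_width: 0.0109
```

```bash
python3 ball.py
```

```text
axis ball [0.557  0.2909 0.1144] clock 11.6667
wrist ball 597 [0.5585 0.2893 0.115 ] off [ 1.5532 -1.618   0.6741] med res 0.00022355621415719
  rim 3516 [0.5568 0.2911 0.043 ]
  spout 434 54.10528394119549
scene ball 138 [0.56   0.2891 0.1137] off [ 3.0429 -1.7701 -0.6177] med res 0.0005504048807065988
  rim 245 [0.5568 0.2892 0.0436]
  spout 24 53.99838910474885
top ball 25 [0.5584 0.2896 0.1153] off [ 1.4491 -1.2542  0.9594] med res 0.0004855305517234721
  rim 177 [0.5571 0.2909 0.044 ]
  spout 34 55.287857172213215
```

Ball within ~1 mm of the focus. Hold still for 1.7 s.

arm_command:
  translation:
    - [0,0,0]
    - [0,0,0]
    - [0,0,0]
    - [0,0,0]
    - [0,0,0]
  turn: [0,0,0,0,0]
  hand: [1,1,1,1,1]

```text
clock: 12.23
eef_pos: [0.557, 0.2908, 0.1683]
tool_rot: [0.646, 0.763, -0.0, 0.0]
ft_force: [0.6, 0.4, -2.3]
grip_width: 0.0111
```

arm_command:
  translation:
    - [0,0,0]
    - [0,0,0]
    - [0,0,0]
    - [0,0,0]
    - [0,0,0]
  turn: [0,0,0,0,0]
  hand: [1,1,1,1,1]

```text
clock: 12.65
eef_pos: [0.5571, 0.2908, 0.1684]
tool_rot: [0.646, 0.763, 0.0, -0.0]
ft_force: [-0.2, -0.2, -1.9]
grip_width: 0.0112
```

arm_command:
  translation:
    - [0,0,0]
    - [0,0,0]
    - [0,0,0]
    - [0,0,0]
    - [0,0,0]
  turn: [0,0,0,0,0]
  hand: [1,1,1,1,1]

```text
clock: 13.07
eef_pos: [0.557, 0.2908, 0.1683]
tool_rot: [0.646, 0.763, -0.0, -0.0]
ft_force: [0.2, 0.5, -2.4]
grip_width: 0.011
```

arm_command:
  translation:
    - [0,0,0]
    - [0,0,0]
    - [0,0,0]
    - [0,0,0]
    - [0,0,0]
  turn: [0,0,0,0,0]
  hand: [1,1,1,1,1]

```text
clock: 13.48
eef_pos: [0.557, 0.2908, 0.1683]
tool_rot: [0.646, 0.763, -0.0, -0.0]
ft_force: [-0.4, 0.1, -2.2]
grip_width: 0.0111
```

arm_command:
  translation:
    - [0,0,0]
    - [-0.01,-0.01,0]
    - [-0.02,-0.02,0]
    - [-0.03,-0.03,0]
    - [-0.04,-0.04,0]
  turn: [-0.01,-0.04,-0.1,-0.17,-0.25]
  hand: [1,1,1,1,1]

```text
clock: 13.9
eef_pos: [0.5567, 0.2903, 0.1684]
tool_rot: [0.544, 0.839, -0.0, 0.0]
ft_force: [1.6, 0.5, -2.7]
grip_width: 0.0108
```

```bash
python3 ball.py
```

```text
axis ball [0.5567 0.2903 0.1144] clock 13.9
wrist ball 599 [0.5587 0.2893 0.115 ] off [ 1.945  -1.056   0.6228] med res 0.00024236693727245663
  rim 3504 [0.5565 0.2906 0.0431]
  spout 442 68.74053763406778
scene ball 143 [0.56   0.2894 0.1139] off [ 3.274  -0.9401 -0.4329] med res 0.0005648976737368892
  rim 274 [0.5567 0.289  0.0436]
  spout 36 66.70911468012869
top ball 24 [0.5586 0.2897 0.1153] off [ 1.8566 -0.6016  0.9591] med res 0.0005302795995491957
  rim 161 [0.5564 0.2913 0.0434]
  spout 39 69.18154632859554
```

The ball co-rotates and stays put; continue the turn the same way.

arm_command:
  translation:
    - [0,0,0]
    - [-0.015,-0.015,0]
    - [-0.03,-0.03,0]
    - [-0.04,-0.04,0]
    - [-0.055,-0.055,0]
  turn: [-0.03,-0.09,-0.17,-0.25,-0.33]
  hand: [1,1,1,1,1]

```text
clock: 14.47
eef_pos: [0.5564, 0.2896, 0.1683]
tool_rot: [0.4, 0.917, 0.0, -0.0]
ft_force: [0.2, 0.9, -2.8]
grip_width: 0.0108
```

arm_command:
  translation:
    - [-0.01,-0.015,0]
    - [-0.025,-0.03,0]
    - [-0.04,-0.04,0]
    - [-0.05,-0.05,0]
    - [-0.06,-0.06,0]
  turn: [-0.08,-0.16,-0.24,-0.32,-0.4]
  hand: [1,1,1,1,1]

```text
clock: 14.88
eef_pos: [0.5564, 0.2888, 0.1683]
tool_rot: [0.21, 0.978, 0.0, 0.0]
ft_force: [-0.1, 0.1, -2.9]
grip_width: 0.0111
```

arm_command:
  translation:
    - [-0.01,-0.015,0]
    - [-0.025,-0.03,0]
    - [-0.04,-0.04,0]
    - [-0.05,-0.05,0]
    - [-0.06,-0.06,0]
  turn: [-0.08,-0.16,-0.24,-0.32,-0.39]
  hand: [1,1,1,1,1]

```text
clock: 15.3
eef_pos: [0.5567, 0.288, 0.1684]
tool_rot: [0.016, 1.0, 0.0, 0.0]
ft_force: [0.1, -0.3, -1.4]
grip_width: 0.0111
```

arm_command:
  translation:
    - [-0.01,-0.01,0]
    - [-0.02,-0.02,0]
    - [-0.03,-0.03,0]
    - [-0.03,-0.03,0]
    - [-0.03,-0.03,0]
  turn: [-0.07,-0.13,-0.17,-0.195,-0.2]
  hand: [1,1,1,1,1]

```text
clock: 15.72
eef_pos: [0.557, 0.2877, 0.1684]
tool_rot: [-0.082, 0.997, 0.0, 0.0]
ft_force: [0.5, -0.1, -2.0]
grip_width: 0.0111
```

arm_command:
  translation:
    - [0,0,0]
    - [0,0,0]
    - [0,0,0]
    - [0,0,0]
    - [0,0,0]
  turn: [0,0,0,0,0]
  hand: [1,1,1,1,1]

```text
clock: 16.13
eef_pos: [0.557, 0.2877, 0.1684]
tool_rot: [-0.082, 0.997, 0.0, 0.0]
ft_force: [0.3, 0.4, -1.3]
grip_width: 0.0115
```

```bash
python3 ball.py; python3 look.py w6; python3 - <<'E'
from h import *
s,d=camera("scene"); cv2.imwrite("pics/v6.png",np.hstack([cv2.resize(s[100:260,200:360,::-1],(400,400)),cv2.resize(cv2.imread("pics/w6.png")[50:350,110:410],(400,400))]))
E
```

```text
axis ball [0.557  0.2877 0.1144] clock 16.1333
wrist ball 600 [0.5582 0.2896 0.1149] off [1.23   1.8808 0.509 ] med res 0.00022470728391340254
  rim 3431 [0.5564 0.2879 0.0431]
  spout 463 144.08083776321908
scene ball 138 [0.5594 0.2895 0.1141] off [ 2.3839  1.8147 -0.2821] med res 0.0006343569512935483
  rim 285 [0.5569 0.2871 0.0437]
  spout 35 145.49007636899984
top ball 39 [0.5584 0.2905 0.1141] off [ 1.3532  2.7819 -0.2597] med res 0.00031125178827625874
  rim 164 [0.5562 0.289  0.0431]
  spout 38 143.61316714058475
16.2833 tcp [0.557  0.2877 0.1684] tool y deg 99.4568142784691 tilt [ 0.  0. -1.] q [0.4767 0.5319 0.2357 1.2746 0.     0.3117]
```

View pics/v6.png

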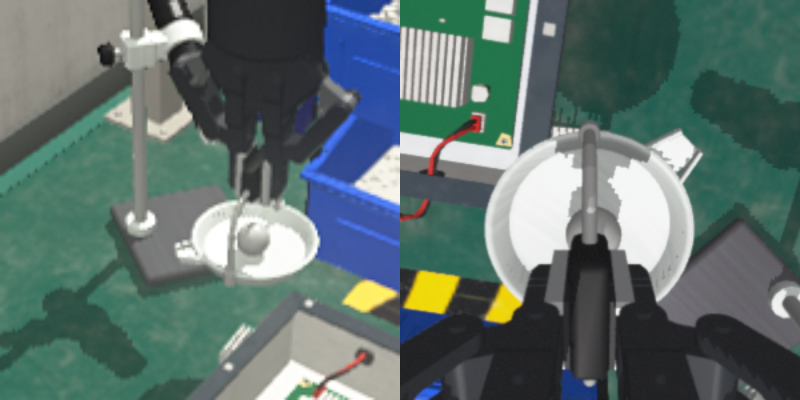

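The spout has turned by 90° (54.1° → 144.1°). The ball is near the centre of the dish (scene crop ~(253,238)) and within 1 mm of its position before the turn. I hold a little longer and hand in.

arm_command:
  translation:
    - [0,0,0]
    - [0,0,0]
    - [0,0,0]
    - [0,0,0]
    - [0,0,0]
  turn: [0,0,0,0,0]
  hand: [1,1,1,1,1]

```text
clock: 16.8
eef_pos: [0.557, 0.2877, 0.1683]
tool_rot: [-0.083, 0.997, -0.0, -0.0]
ft_force: [-0.2, -0.4, -2.1]
grip_width: 0.0111
```

arm_command:
  translation:
    - [0,0,0]
    - [0,0,0]
    - [0,0,0]
    - [0,0,0]
    - [0,0,0]
  turn: [0,0,0,0,0]
  hand: [1,1,1,1,1]

```text
clock: 17.22
eef_pos: [0.557, 0.2877, 0.1684]
tool_rot: [-0.083, 0.997, 0.0, 0.0]
ft_force: [0.4, -0.7, -2.2]
grip_width: 0.0113
```

```bash
python3 -c "
from workcell import *
o=get_obs(); print(o['clock'],o['eef_pos'],o['ft_force']); print(job_done())"
```

```text
17.2167 [0.55699583 0.28767548 0.16836412] [ 0.35683086 -0.6651762  -2.17010376]
the job is handed in; nothing more can be done
None
```

I lifted the dish by its grip and held the ball at the microscope's focus for about 1.7 s with the spout pointing at the scope. I then turned the dish a quarter turn about the ball and handed the job in at 17.2 s, still holding it level. `job_done()` gives no verdict.

**Ball position:** at the last check the wrist camera put the ball at (0.558, 0.290, 0.115) m. My estimate of the focus is (0.559, 0.289, 0.115) m. The ball moved less than 1 mm from before the turn to after it, but I did not measure it during the second part of the turn.

**Turn and grip:** the spout went from 54° to 144°, so it turned 90°. The tool showed no tilt, and the grip was steady with the dish's weight of about 2 N on the wrist.

**Disagreements:**
- **Ball in the dish:** it sits about 2 mm off the dish's axis; I shifted the dish to allow for this.
- **Cameras:** the scene camera reads the ball's x about 1–1.5 mm higher than the wrist camera does, and after the turn the top camera reads its y about 1 mm higher.
- **Lens:** the networks' lens positions in the scene and top pictures differed from my fit to the depth data by several mm to 2 cm in height; I went by the fit.
- **Stand direction:** the base outline gave 54.1° and an unconstrained fit to the microscope gave 56.9°. I used about 54.5°.

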